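Stack the second screw tub and clamp the stack in the rack

TASK

Stack the orange tub, kept upright, on the grey tub in the clamping rack, with its feet seated in the recesses of the lid. Clamp it there: loosen the black knob before you move the rack's blue stop, slide the stop along until it holds the stack snugly against the tall end plate, and tighten the knob fully to lock it. Do not shove the tape measure or the red box that stand beside the orange tub.

Things in the scene. Friction and masses are not known exactly. Their poses are not given: they have to be found in the camera images.
- jig: Clamping rack, fixed to the bench: plywood base 265 x 76 x 10 mm, from x = -125 to +140 mm. Origin at bench height on its centre line; x runs along the rail to the tall end plate, z up. The aluminium end plate is 70 mm wide, inner face at x = 125, top at z = 110 mm; no finger fits between it and the tubs. Side lips 22 mm high, 56 mm apart, from x = 67 to 125 mm.
- stop_face (a point): Centre of the rubber front face of the blue sliding stop, 42 mm above the bench. The stop is 88 mm long, 60 mm wide, top at z = 72 mm, and slides along the rack's x with about 2 N of friction when free; with the stack snug against the end plate this point is at x = 59 mm in the rack's frame.
- stop (a joint): Slide of the stop, in m: 0 is farthest from the end plate, growing towards it (travel 0.09); 0.079 is snug against the two tubs seated at the end plate. Pushing the two tubs along with the free stop takes about 8 to 14 N.
- knob (a joint): Clamp knob on the stop, in rad: 0 fully loosened, 1.5 end of travel, fully tight; clockwise seen from above tightens. The brake bites from about 0.8: below 0.6 the stop slides freely, above 1.2 it is locked. Starts tight (1.28 to 1.45). Turning takes about 0.2 N m, up to 0.4 N m when tight; stays where it is left.
- knob_grip (a point): Centre of the knob's grip, on its vertical axis, 91 mm above the bench, 60 mm behind the stop's front face: a black bar 56 long, 16 wide, 24 high (z = 79 to 103 mm). The x axis of this frame runs along the bar; at joint value 0 it is the rack's x. The stop can be slid by holding the knob.
- upper_tub_c (a point): Centre of the orange tub with white lid (fixed on), 66 (x) x 50 (y) x 55 (z) mm, 0.2 to 0.35 kg. It starts on the bench with the tape measure and the red box 6 to 12 mm off its two 66 mm sides: there only its ends (across x, 66 mm) can be gripped. Straight sides from 5 to 50 mm above its underside. Below: four tapered round feet 10 mm across, 4.5 mm high, at x +-26, y +-18 mm.
- lower_tub_c (a point): Centre of the grey tub with blue lid, loose on the rack's base within the lips, 2 to 10 mm short of the end plate; same shape and axes as the orange one, x along the rack. Recesses 5 mm deep in the lid's corners take the feet with 1.5 mm of play when both tubs lie the same way (or half a turn round); a tub stacked on it sits 50.5 mm higher.
- mat_c (a point): Centre of the top of a black rubber mat, 140 (x) x 120 (y) x 3 mm, fixed to the bench and always clear: room to set a tub down and take it another way.
- tape_c (a point): Centre of the yellow tape measure, 89 x 41 mm, 70 mm high, standing on one long side of the orange tub. Not to be shifted.
- box_c (a point): Centre of the red cardboard screw box, 105 x 62 mm, 60 mm high, on the other long side of the orange tub. Not to be shifted.
- seat (a point): Point on top of the rack's base (10 mm above the bench), at x = 92 mm, y = 0 in the rack's frame: the middle of a tub's underside when it is seated against the end plate, long side along the rack's x.
Not all that is in view belongs to the job. Of the things that look like the part that bears lower_tub_c, the larger one is meant.

How it is judged:
By the outcome, as a careful person would: the job done as asked, in the order asked, and still so for the second after the job is handed in, with the robot touching nothing.
It also fails if it takes over 70 s, if anything falls off the work surface, if the arm or the gripper's body presses on something with over 40 N, if the wrist force passes 120 N, or if a joint passes its speed limit or range.

ROBOT

A 6-joint arm with a two-finger parallel gripper is mounted at the origin on a cart in front of the work surface, level with it; the furniture and walls round the work are solid. World frame = base frame: x ahead of the robot, y to its left, z up, the work surface at z = 0. Lengths are in m, angles in degrees, forces in N, time in s.
With the tool pointing down it reaches from about 0.35 to 0.925 m from the base axis. Payload 6.4 kg.
Tool frame: the origin (TCP) lies midway between the tips of the shut fingers; the grasp point (between the pads) lies arm.grip_depth behind it (arm.grip_depth is the distance from the TCP to the grasp point, in m); z points along the fingers, y is the line along which they close (so a half turn about z gives the same grasp; the last joint's range is limited). The gripper opens to 85 mm and grips with 20 to 120 N. Pads are 22 mm wide; open, the fingers measure 114 mm over their backs; the gripper's body (76 mm by 85 mm) begins 54 mm behind the grasp point. The pads swing forward as they close: fully open they stand 13 mm farther back than shut.
Start: joints at [-86.007, 14.043, 89.255, -0, 76.702, -9.975], TCP at [0.157, -0.631, 0.205] pointing down, gripper open.
Joint ranges: [-179.41, 179.41], [-58.25, 129.5], [7.25, 145.43], [-54.29, 234.29], [11.92, 165.04], [-157.13, 157.13]. Speed limits (degrees/s): [147.25, 147.25, 180, 180, 180, 180].

INTERFACE

Orientations are given as a 3x3 rotation matrix whose columns are the frame's x, y, z axes.
In Python, from cell import arm gives the robot as it stands.
- The arm moves only by the tool play_rows, never from a script. Its argument "deltas" is a list of rows, each a list of 4 numbers: the shift along the tool's x, y, z in m, then the turn about the tool's z in degrees. A call has exactly 10 rows; each row is the pose to reach, as a shift and turn from the pose commanded when the call began, along the tool's axes at that moment; what a row does not reach only later rows make up. A row lasts 1/12 s, in which the tool goes at most 41.7 mm and 7.16 degrees, less where a joint would pass 70% of its speed; a pose out of reach is approached as far as the arm can. A call with a gripper value outside its range is refused whole. "hand" is the finger opening in m, from 0 to 0.0854, set as the call begins (left out, the last holds). The fingers move at their own pace and stop on an object; "squeeze" is the grip in N (left out, the last holds). Time passes only in rows, so rows that repeat a pose let the fingers close, or fill a call up. It gives the time, the measured TCP pose, the force, the opening and the grip force at its end, in the units of the state.
- arm.observe(): the state, without advancing time (a new reading comes with each control period).
- arm.capture(name): name is "scene" or "top" or "wrist"; returns a dict with "pixels" (420x560x3 uint8, blue, green, red), "K" (3x3 intrinsics, pixels), "R" (3x3) and "t" (3): a world point X has camera coordinates R X + t; the wrist camera has in their place "hand_eye" (4x4, takes a point from camera to tool coordinates, whose origin is the TCP and whose axes are the flange's). Camera axes: x right, y down, z forward; pixel columns grow to the right and rows downward; lengths in m; the calibration is good to about 2 mm. The wrist camera is an equidistant fisheye: a pixel r from the principal point sees the ray r / f radians off the axis. A picture is of the moment at which its call begins: read the wrist's pose just before it. There is no depth.
- arm.close_job(): hands the job in; it is judged then, once.
Trained networks look in the newest picture that a camera, given by its name, has taken for a name from the list of things; names that differ only in an ending like _2 or _b are one class to them, and where a whole thing is asked for, a point or a joint stands for the part that bears it (a point fixed in the world has none). Each returns a list of dicts, best first, with "conf" (0 to 1); they miss things now and then, are a little off and sometimes report something else, mostly with a low value. They report only what shows in the picture. A call takes as long as a camera call. They do not tell look-alikes from the thing itself.
- arm.outline_of(camera, target): "mask" (420x560 bool, what is visible of it) and "bbox" ([left, top, width, height] in pixels, round what is visible of it).
The state is a dict: "time": time; "q": joint angles; "dq": joint speeds; "tau": joint torques, N m; "ee_pos": TCP position; "tcp_rot": TCP orientation; "contact_force": force on the tool from outside, world axes, zero at the start; "ft_torque": the same for the moment, N m; "width": finger opening in m; "grasp_force": force on a finger pad.
Only numpy, scipy, OpenCV 4.12 (cv2) and the standard library are available. Lean on these libraries where they do the work, as an engineer would, in place of code of your own. Each camera call takes 0.05 s, during which the arm holds its last target. There are 200 camera calls.

## Working session

There is one attempt and no reset: what is moved stays moved. The work goes in short steps, Python scripts to look and compute and a tool call to move; the robot and the scene stay as the last step left them, time stands still between calls to the robot, and variables do not carry over. Pictures are saved under pics/ and viewed, at most 13 in all, crops included, and the job is handed in when it is done.

Besides the shell and the picture viewer there is one more tool, called after "Request:" by a JSON object that holds its "fn" and its "kwargs", one argument or row to a line. play_rows: Moves the arm, as the interface text tells. Its arguments: {"type":"object","properties":{"deltas":{"type":"array"},"hand":{"type":"number"},"squeeze":{"type":"number"}},"required":["deltas"]}

```bash
ls; mkdir -p pics; cat > h.py <<'E'
import numpy as np, cv2
from cell import arm
E
python3 - <<'E'
from h import *
import json
s=arm.observe(); print({k:np.round(v,3).tolist() for k,v in s.items()}, arm.grip_depth)
ims=[]
for c in ("scene","top"):
    d=arm.capture(c); cv2.imwrite(f"pics/{c}0.png",d["pixels"]); np.savez(f"{c}.npz",**d)
    print(c,np.round(d["K"],1).tolist(),np.round(d["R"],3).tolist(),np.round(d["t"],3).tolist())
    for n in ["jig","stop","knob","upper_tub_c","lower_tub_c","mat_c","tape_c","box_c"]:
        print(n,[(round(o["conf"],2),o["bbox"]) for o in arm.outline_of(c,n)])
E
```

```text
pics
{'time': 0.0, 'q': [-86.006, 14.084, 89.325, 0.001, 76.701, -9.976], 'dq': [-0.028, 0.036, -0.019, 0.012, 0.115, -0.108], 'tau': [-0.001, -42.952, -32.613, -0.0, 0.005, 0.0], 'ee_pos': [0.157, -0.63, 0.203], 'tcp_rot': [[0.97, 0.241, -0.0], [0.241, -0.97, 0.002], [0.0, -0.002, -1.0]], 'contact_force': [0.196, 0.224, -0.122], 'ft_torque': [0.019, 0.024, -0.057], 'grasp_force': 0.0, 'width': 0.086} 0.0187
scene [[513.8, 0.0, 283.2], [0.0, 513.8, 210.5], [0.0, 0.0, 1.0]] [[-0.567, 0.823, 0.018], [0.468, 0.34, -0.816], [-0.678, -0.455, -0.578]] [0.466, -0.135, 1.604]
jig [(0.58, [240.8, 181.9, 76.2, 50.7]), (0.16, [279.1, 183.5, 19.4, 11.4])]
stop [(0.82, [267.9, 184.3, 34.1, 41.0])]
knob [(0.75, [279.9, 182.4, 23.9, 15.6])]
upper_tub_c [(0.71, [214.8, 168.8, 22.3, 29.3])]
lower_tub_c [(0.68, [301.6, 229.4, 15.4, 13.4]), (0.54, [259.8, 211.3, 18.9, 14.9])]
mat_c [(0.75, [364.5, 263.4, 22.0, 44.3])]
tape_c [(0.93, [225.5, 178.1, 29.1, 29.7])]
box_c [(0.92, [184.5, 159.7, 45.8, 36.1])]
top [[430.8, 0.0, 274.5], [0.0, 430.8, 209.4], [0.0, 0.0, 1.0]] [[0.005, -1.0, 0.015], [-0.989, -0.007, -0.149], [0.149, -0.014, -0.989]] [-0.193, 0.549, 0.968]
jig [(0.95, [262.1, 155.4, 42.1, 116.8])]
stop [(0.85, [272.0, 209.5, 26.9, 42.8])]
knob [(0.75, [274.3, 228.0, 28.1, 14.4]), (0.35, [274.4, 210.0, 25.6, 42.2])]
upper_tub_c [(0.67, [359.7, 220.7, 30.7, 31.6]), (0.3, [264.2, 154.7, 38.4, 118.2])]
lower_tub_c [(0.95, [269.0, 167.6, 26.5, 33.4]), (0.72, [222.7, 192.1, 29.7, 24.7])]
mat_c [(0.78, [150.1, 162.1, 58.2, 61.4])]
tape_c [(0.82, [341.6, 215.1, 24.5, 37.7])]
box_c [(0.87, [383.1, 209.0, 36.0, 54.3]), (0.5, [262.7, 154.4, 39.8, 120.2])]
```

```bash
python3 - <<'E'
from h import *
a=cv2.imread("pics/top0.png")[140:290,130:430]; b=cv2.imread("pics/scene0.png")[140:320,170:400]
a=cv2.resize(a,(800,400),interpolation=cv2.INTER_CUBIC);cv2.imwrite("pics/a1.png",a)
b=cv2.resize(b,(766,600),interpolation=cv2.INTER_CUBIC);cv2.imwrite("pics/b1.png",b)
E
```

```text
(no output)
```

View pics/a1.png

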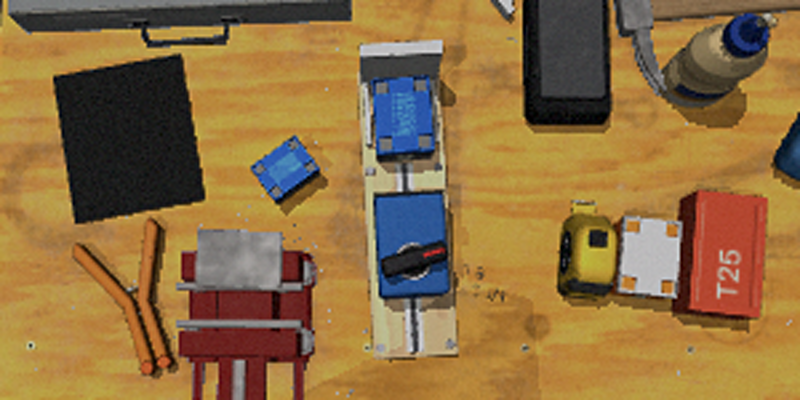

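View pics/b1.png

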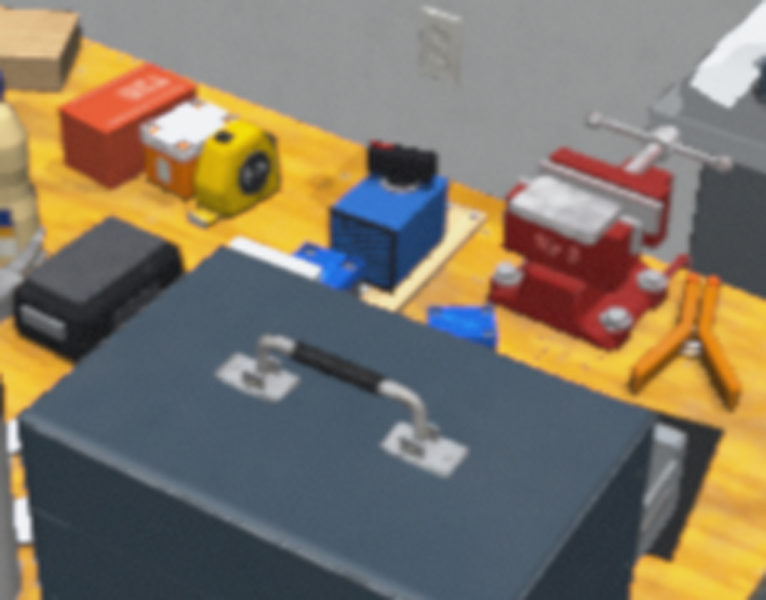

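```bash
cat >> h.py <<'E'
def ray_plane(d,uv,z):
    uv=np.atleast_2d(uv).astype(float); r=np.c_[uv,np.ones(len(uv))]@np.linalg.inv(d["K"]).T@d["R"]
    c=-d["R"].T@d["t"]; return c+r*((z-c[2])/r[:,2])[:,None]
def wrist_plane(d,s,uv,z):
    """fisheye pixels -> world points on plane z, s = state before the picture"""
    K=d["K"]; p=(np.atleast_2d(uv).astype(float)-K[:2,2])/[K[0,0],K[1,1]]
    th=np.linalg.norm(p,axis=1)+1e-12
    r=np.c_[p*(np.sin(th)/th)[:,None],np.cos(th)]
    H=d["hand_eye"]; R=np.array(s["tcp_rot"])
    r=r@H[:3,:3].T@R.T; c=np.array(s["ee_pos"])+R@H[:3,3]
    return c+r*((z-c[2])/r[:,2])[:,None]
def plan(s,xy=None,z=None,yaw=None):
    """shift in tool axes and turn (deg about tool z) to TCP target; yaw of tool x in world"""
    R=np.array(s["tcp_rot"]); p=np.array(s["ee_pos"]); t=p.copy()
    if xy is not None: t[:2]=xy
    if z is not None: t[2]=z
    y0=np.degrees(np.arctan2(R[1,0],R[0,0]))
    return np.round(R.T@(t-p),4), None if yaw is None else round(-((yaw-y0+180)%360-180),1), round(y0,2)
E
python3 - <<'E'
from h import *
d=dict(np.load("top.npz"))
P=dict(orange=([(622,218),(680,220),(680,296),(622,292)],.055),grey=([(376,80),(431,78),(436,158),(378,152)],.065),
knob=([(383,268),(447,250)],.103),plate=([(360,44),(442,40)],.11),base=([(372,355),(458,355)],.01),mat=([(54,75),(181,55),(204,200),(76,222)],.003),
tape=([(587,255)],.07),box=([(697,191),(768,196),(762,318),(680,308)],.06),stop=([(378,196),(446,194),(448,296),(380,298)],.072))
for n,(c,z) in P.items():
    w=ray_plane(d,np.array(c)*.375+[130,140],z); print(n,np.round(w[:,:2],3).tolist(),np.round(w[:,:2].mean(0),3))
s=arm.observe()
print(plan(s,(0.45,-.28),.3,0))
E
```

```text
orange [[0.521, -0.395], [0.52, -0.446], [0.454, -0.444], [0.457, -0.394]] [ 0.488 -0.42 ]
grey [[0.639, -0.181], [0.642, -0.229], [0.571, -0.233], [0.576, -0.183]] [ 0.607 -0.207]
knob [[0.473, -0.188], [0.488, -0.24]] [ 0.48  -0.214]
plate [[0.659, -0.167], [0.663, -0.236]] [ 0.661 -0.202]
base [[0.402, -0.179], [0.403, -0.256]] [ 0.403 -0.218]
mat [[0.657, 0.116], [0.677, -0.0], [0.541, -0.026], [0.52, 0.09]] [0.599 0.045]
tape [[0.487, -0.361]] [ 0.487 -0.361]
box [[0.544, -0.46], [0.541, -0.522], [0.435, -0.512], [0.443, -0.442]] [ 0.491 -0.484]
stop [[0.536, -0.183], [0.539, -0.241], [0.452, -0.243], [0.45, -0.186]] [ 0.494 -0.213]
(array([ 0.3691, -0.2697, -0.0954]), np.float64(14.0), np.float64(13.97))
```

```bash
python3 - <<'E'
from h import *
print(plan(arm.observe(),(0.488,-.42),.2,91))
E
```

```text
(array([ 0.3722, -0.1246,  0.0046]), np.float64(-77.0), np.float64(13.97))
```

Request:
{"fn": "play_rows", "kwargs": {
  "deltas": [
    [0.03,-0.01,0,-7],
    [0.07,-0.025,0,-14],
    [0.11,-0.04,0,-21],
    [0.15,-0.05,0,-28],
    [0.19,-0.065,0,-35],
    [0.23,-0.08,0,-42],
    [0.27,-0.09,0,-49],
    [0.31,-0.105,0,-56],
    [0.35,-0.118,0,-63],
    [0.372,-0.125,0,-70]
  ],
  "hand": 0.0854,
  "squeeze": 50
}}

```text
time: 1.73
ee_pos: [0.4904, -0.4172, 0.2048]
tcp_rot: [[0.097, 0.995, 0.001], [0.995, -0.097, 0.0], [0.0, 0.001, -1.0]]
contact_force: [0.1, -0.4, 0.5]
width: 0.0852
grasp_force: 0.0
```

```bash
python3 - <<'E'
from h import *
s=arm.observe(); d=arm.capture("wrist"); np.savez("w1.npz",**d)
print(np.round(d["K"],1).tolist(),np.round(d["hand_eye"],3).tolist(),s["ee_pos"],s["time"],plan(s))
for n in ["upper_tub_c","tape_c","box_c"]:
    for o in arm.outline_of("wrist",n)[:2]: print(n,o["conf"],o["bbox"])
cv2.imwrite("pics/w1.png",cv2.resize(d["pixels"],(800,600)))
E
```

```text
[[325.2, 0.0, 279.7], [0.0, 325.2, 210.3], [0.0, 0.0, 1.0]] [[-0.0, -0.957, -0.289, 0.074], [1.0, -0.001, 0.001, -0.0], [-0.001, -0.289, 0.957, -0.168], [0.0, 0.0, 0.0, 1.0]] [ 0.49044905 -0.41722249  0.20478986] 1.7333 (array([0., 0., 0.]), None, np.float64(84.45))
upper_tub_c 0.83 [243.3, 157.9, 69.1, 55.6]
tape_c 0.87 [242.8, 122.6, 80.6, 42.1]
box_c 0.79 [239.3, 207.0, 99.2, 72.7]
box_c 0.68 [224.2, 0.0, 96.2, 31.8]
```

View pics/w1.png

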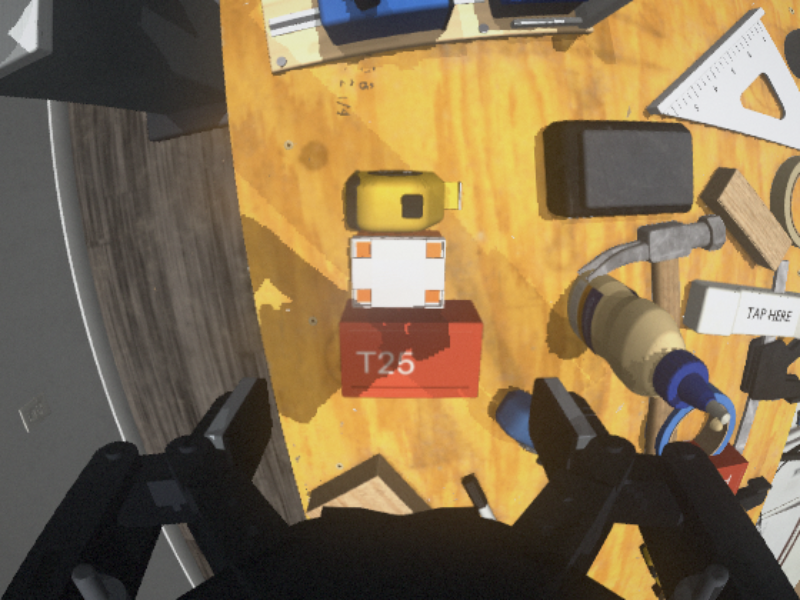

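```bash
cat >> h.py <<'E'
def rect(w):
    (c,sz,a)=cv2.minAreaRect((w[:,:2]*1000).astype(np.float32)); return np.round(c,1),np.round(sz,1),round(a,1)
E
python3 - <<'E'
from h import *
d=dict(np.load("w1.npz")); s=arm.observe()
w=wrist_plane(d,s,np.array([(350,236),(445,237),(446,307),(351,307)])*.7,.055)
print(np.round(w[:,:2]*1000,1).tolist(),w[:,:2].mean(0),rect(w))
e=w[1]-w[0]+w[2]-w[3]; ya=np.degrees(np.arctan2(e[1],e[0])); print(ya)
m=arm.outline_of("wrist","upper_tub_c")[0]["mask"]
h=d["pixels"]; white=m&(h.min(2)>150); ys,xs=np.nonzero(m); print(rect(wrist_plane(d,s,np.c_[xs,ys],.055)))
c=w[:,:2].mean(0); print(plan(s,c,.1,ya+90))
E
```

```text
[[456.7, -390.8], [522.1, -398.4], [518.7, -449.2], [450.7, -442.0]] [ 0.4870406 -0.4200979] (array([ 487.4, -420. ]), array([51.6, 68.4]), 84.0)
-6.324047783216014
(array([ 486.8, -417.9]), array([55.8, 66. ]), 83.9)
(array([-0.001 , -0.001 ,  0.1045]), np.float64(0.3), np.float64(84.02))
```

Request:
{"fn": "play_rows", "kwargs": {
  "deltas": [
    [-0.001,-0.001,0.03,0],
    [-0.001,-0.001,0.06,0],
    [-0.001,-0.001,0.09,0],
    [-0.001,-0.001,0.115,0],
    [-0.001,-0.001,0.135,0],
    [-0.001,-0.001,0.152,0],
    [-0.001,-0.001,0.167,0],
    [-0.001,-0.001,0.18,0],
    [-0.001,-0.001,0.19,0],
    [-0.001,-0.001,0.19,0]
  ]
}}

```text
time: 2.82
ee_pos: [0.4853, -0.4198, 0.0123]
tcp_rot: [[0.106, 0.994, -0.002], [0.994, -0.106, 0.003], [0.003, -0.003, -1.0]]
contact_force: [-0.1, 0.3, -0.4]
width: 0.0856
grasp_force: 0.0
```

Request:
{"fn": "play_rows", "kwargs": {
  "deltas": [
    [0,0,0,0],
    [0,0,0,0],
    [0,0,0,0],
    [0,0,0,0],
    [0,0,0,0],
    [0,0,0,0],
    [0,0,0,0],
    [0,0,-0.004,0],
    [0,0,-0.012,0],
    [0,0,-0.025,0]
  ],
  "hand": 0.05,
  "squeeze": 40
}}

```text
time: 3.65
ee_pos: [0.485, -0.4185, 0.0376]
tcp_rot: [[0.105, 0.994, -0.004], [0.994, -0.105, 0.005], [0.004, -0.004, -1.0]]
contact_force: [-0.5, 1.2, -4.9]
width: 0.0645
grasp_force: 45.2
```

Request:
{"fn": "play_rows", "kwargs": {
  "deltas": [
    [0,0,-0.03,0],
    [0,0,-0.065,0],
    [0.0,0,-0.1,0],
    [0.025,0.003,-0.12,0],
    [0.06,0.007,-0.125,0],
    [0.1,0.011,-0.125,0],
    [0.14,0.015,-0.125,0],
    [0.18,0.02,-0.125,0],
    [0.22,0.024,-0.125,0],
    [0.26,0.028,-0.125,0]
  ]
}}

```text
time: 4.48
ee_pos: [0.5414, -0.1628, 0.1651]
tcp_rot: [[0.105, 0.994, -0.0], [0.994, -0.105, 0.0], [0.0, -0.0, -1.0]]
contact_force: [0.9, -0.6, -3.6]
width: 0.0645
grasp_force: 46.2
```

Request:
{"fn": "play_rows", "kwargs": {
  "deltas": [
    [0.04,0.004,0,0],
    [0.08,0.009,0,0],
    [0.12,0.013,0,0],
    [0.155,0.017,0,0],
    [0.185,0.02,0,0],
    [0.2,0.022,0.02,0],
    [0.206,0.023,0.055,0],
    [0.206,0.023,0.085,0],
    [0.206,0.023,0.11,0],
    [0.206,0.023,0.125,0]
  ]
}}

```text
time: 5.32
ee_pos: [0.5835, 0.0382, 0.0364]
tcp_rot: [[0.104, 0.995, -0.006], [0.995, -0.104, 0.001], [0.0, -0.006, -1.0]]
contact_force: [-1.0, -0.2, -4.2]
width: 0.0642
grasp_force: 46.2
```

Request:
{"fn": "play_rows", "kwargs": {
  "deltas": [
    [0,0,0.008,0],
    [0,0,0.014,0],
    [0,0,0.018,0],
    [0,0,0.02,0],
    [0,0,0.021,0],
    [0,0,0.022,0],
    [0,0,0.022,0],
    [0,0,0.022,0],
    [0,0,0.022,0],
    [0,0,0.022,0]
  ]
}}

```text
time: 6.15
ee_pos: [0.5872, 0.0374, 0.0193]
tcp_rot: [[0.105, 0.994, 0.002], [0.994, -0.105, -0.0], [-0.0, 0.002, -1.0]]
contact_force: [-4.2, 0.2, 6.6]
width: 0.0642
grasp_force: 47.2
```

Request:
{"fn": "play_rows", "kwargs": {
  "deltas": [
    [0,0,0,0],
    [0,0,0,0],
    [0,0,0,0],
    [0,0,0,0],
    [0,0,-0.02,0],
    [0,0,-0.05,0],
    [0,0,-0.085,7],
    [0,0,-0.12,14],
    [0,0,-0.14,21],
    [0,0,-0.15,28]
  ],
  "hand": 0.0854
}}

```text
time: 6.98
ee_pos: [0.5886, 0.0373, 0.1722]
tcp_rot: [[0.565, 0.825, 0.007], [0.825, -0.565, -0.001], [0.003, 0.006, -1.0]]
contact_force: [0.6, 0.5, 0.0]
width: 0.0858
grasp_force: 0.0
```

Request:
{"fn": "play_rows", "kwargs": {
  "deltas": [
    [0,0,0,7],
    [0,0,0,14],
    [0,0,0,21],
    [0,0,0,28],
    [0,0,0,35],
    [0,0,0,42],
    [-0.01,0,0,49],
    [-0.02,0,0,56],
    [-0.02,0,0,62],
    [-0.02,0,0,62]
  ]
}}

```text
time: 7.82
ee_pos: [0.575, 0.0206, 0.1675]
tcp_rot: [[0.994, -0.107, 0.0], [-0.107, -0.994, -0.0], [0.0, 0.0, -1.0]]
contact_force: [1.2, -0.8, 0.3]
width: 0.0857
grasp_force: 0.0
```

```bash
python3 - <<'E'
from h import *
s=arm.observe(); d=arm.capture("wrist"); np.savez("w2.npz",**d)
print(s["ee_pos"],plan(s))
for o in arm.outline_of("wrist","upper_tub_c")[:2]: print(o["conf"],o["bbox"])
cv2.imwrite("pics/w2.png",cv2.resize(d["pixels"],(800,600)))
E
```

```text
[0.57501027 0.02057282 0.16753703] (array([0., 0., 0.]), None, np.float64(-6.16))
0.72 [227.7, 144.4, 58.0, 80.5]
```

View pics/w2.png

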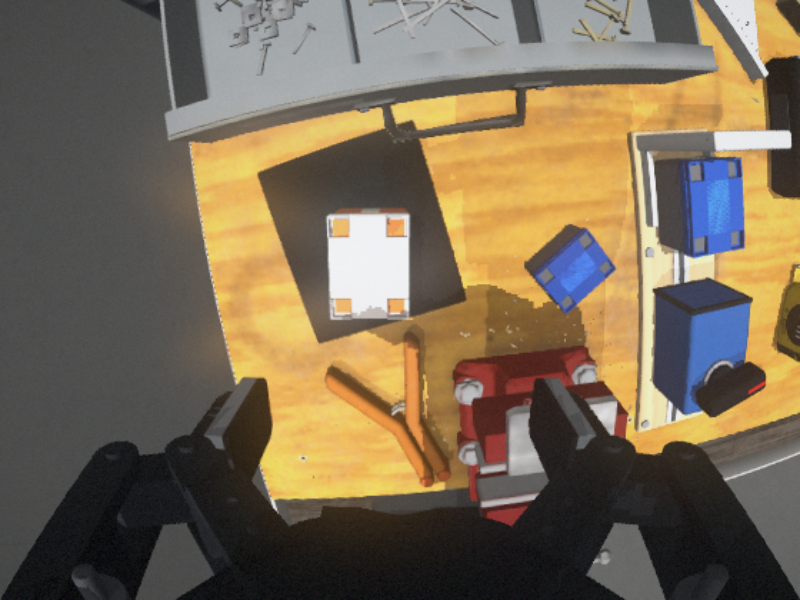

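```bash
python3 - <<'E'
from h import *
d=dict(np.load("w2.npz")); s=arm.observe()
w=wrist_plane(d,s,np.array([(327,213),(410,213),(411,319),(328,319)])*.7,.058)
print(np.round(w[:,:2]*1000,1).tolist(),rect(w))
c=w[:,:2].mean(0);e=w[0]-w[3]+w[1]-w[2]; ya=np.degrees(np.arctan2(e[1],e[0])); print(c,ya)
print(plan(s,c,.02,ya))
E
```

```text
[[624.5, 60.5], [619.0, 10.8], [552.3, 16.7], [557.7, 69.4]] (array([588.5,  39.7]), array([52.9, 67.4]), 84.2)
[0.58836543 0.0393624 ] -6.295459048564244
(array([ 0.0112, -0.0197,  0.1476]), np.float64(0.4), np.float64(-5.88))
```

Request:
{"fn": "play_rows", "kwargs": {
  "deltas": [
    [0.005,-0.01,0.01,0],
    [0.011,-0.02,0.03,0],
    [0.011,-0.02,0.055,0],
    [0.011,-0.02,0.08,0],
    [0.011,-0.02,0.1,0],
    [0.011,-0.02,0.117,0],
    [0.011,-0.02,0.13,0],
    [0.011,-0.02,0.142,0],
    [0.011,-0.02,0.149,0],
    [0.011,-0.02,0.149,0]
  ]
}}

```text
time: 8.75
ee_pos: [0.5872, 0.0398, 0.0171]
tcp_rot: [[0.995, -0.104, -0.002], [-0.104, -0.995, 0.0], [-0.002, -0.0, -1.0]]
contact_force: [-0.8, 0.7, 0.1]
width: 0.0853
grasp_force: 0.0
```

Request:
{"fn": "play_rows", "kwargs": {
  "deltas": [
    [0,0,0,0],
    [0,0,0,0],
    [0,0,0,0],
    [0,0,0,0],
    [0,0,0,0],
    [0,0,0,0],
    [0,0,0,0],
    [0,0,0,0],
    [0,0,-0.004,0],
    [0,0,-0.02,0]
  ],
  "hand": 0.03,
  "squeeze": 40
}}

```text
time: 9.58
ee_pos: [0.585, 0.0401, 0.0356]
tcp_rot: [[0.994, -0.105, -0.007], [-0.105, -0.994, 0.001], [-0.007, -0.0, -1.0]]
contact_force: [-1.2, -0.2, -3.8]
width: 0.0489
grasp_force: 42.6
```

Request:
{"fn": "play_rows", "kwargs": {
  "deltas": [
    [0,0,-0.035,0],
    [0,0,-0.07,0],
    [0,0.02,-0.105,-2],
    [-0.003,0.06,-0.135,-5],
    [-0.005,0.1,-0.155,-8],
    [-0.007,0.14,-0.165,-9.7],
    [-0.009,0.18,-0.165,-9.7],
    [-0.009,0.22,-0.165,-9.7],
    [-0.009,0.247,-0.165,-9.7],
    [-0.009,0.247,-0.165,-9.7]
  ]
}}

```text
time: 10.42
ee_pos: [0.5517, -0.2105, 0.2029]
tcp_rot: [[0.998, 0.058, -0.001], [0.058, -0.998, -0.002], [-0.001, 0.002, -1.0]]
contact_force: [0.1, 0.2, -3.1]
width: 0.0487
grasp_force: 43.3
```

```bash
python3 - <<'E'
from h import *
arm.capture("wrist")
s=arm.observe(); d=arm.capture("wrist"); np.savez("w3.npz",**d)
print(s["ee_pos"],plan(s),s["time"])
for n in ("upper_tub_c","lower_tub_c","jig"):
  for o in arm.outline_of("wrist",n)[:2]: print(n,o["conf"],o["bbox"])
cv2.imwrite("pics/w3.png",cv2.resize(d["pixels"],(800,600)))
E
```

```text
[ 0.55203615 -0.20750778  0.20258365] (array([0., 0., 0.]), None, np.float64(3.39)) 10.4667
upper_tub_c 0.86 [223.1, 187.5, 115.7, 152.6]
upper_tub_c 0.6 [267.4, 191.2, 34.0, -0.5]
lower_tub_c 0.78 [254.6, 94.3, 53.2, 70.3]
jig 0.86 [235.0, 67.5, 91.5, 123.7]
```

View pics/w3.png

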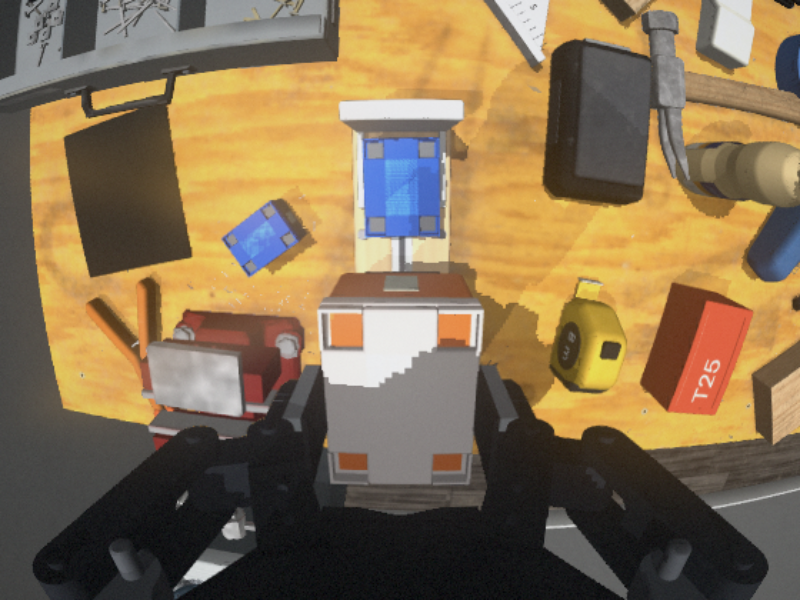

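```bash
python3 - <<'E'
from h import *
d=dict(np.load("w3.npz")); p=d["pixels"]; s=arm.observe()
m=arm.outline_of("wrist","lower_tub_c")[0]["mask"]
b=m&(p[...,0].astype(int)-p[...,2]>60); ys,xs=np.nonzero(b); print(b.sum(),xs.min(),xs.max(),ys.min(),ys.max())
print(rect(wrist_plane(d,s,np.c_[xs,ys],.065)))
ys,xs=np.nonzero(m);print("mask",rect(wrist_plane(d,s,np.c_[xs,ys],.065)))
w=wrist_plane(d,s,np.array([(363,138),(441,139),(438,238),(364,236)])*.7,.065); print("hand",rect(w),np.round(w[:,:2]*1000,1).tolist())
z=s["ee_pos"][2]-.015+.055
w=wrist_plane(d,s,np.array([(318,307),(483,306),(471,484),(330,484)])*.7,z); print("held",rect(w),np.round(w[:,:2]*1000,1).tolist())
w=wrist_plane(d,s,np.array([(341,120),(462,118)])*.7,.11);print("plate",np.round(w[:,:2]*1000,1).tolist())
c=np.hstack([cv2.resize(p[85:175,240:325],(400,424),interpolation=cv2.INTER_CUBIC),cv2.resize(p[190:345,215:345],(400,477),interpolation=cv2.INTER_CUBIC)[:424]])
cv2.imwrite("pics/c3.png",c); print(s["ee_pos"])
E
```

```text
3065 254 307 96 165
(array([ 611.9, -199.8]), array([65.3, 49.4]), 4.4)
mask (array([ 611.8, -199.5]), array([65.4, 50. ]), 4.4)
hand (array([ 611. , -200.1]), array([65.8, 50.5]), 3.0) [[642.5, -173.2], [645.2, -223.6], [579.4, -226.7], [577.6, -177.4]]
held (array([ 553.7, -203.3]), array([65.7, 49.6]), 3.8) [[584.6, -177.1], [588.1, -225.3], [522.5, -230.2], [519.2, -180.8]]
plate [[649.9, -164.0], [655.5, -230.8]]
[ 0.5530399 -0.2035751  0.2028533]
```

View pics/c3.png

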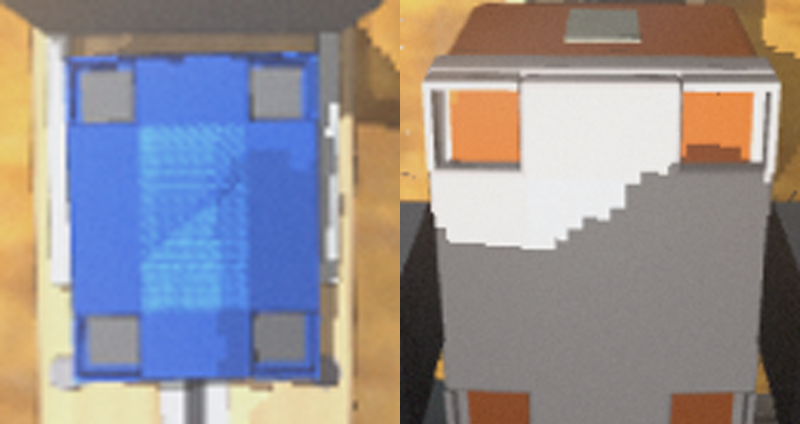

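```bash
python3 - <<'E'
from h import *
s=arm.observe(); d=arm.capture("wrist"); np.savez("w4.npz",**d); p=d["pixels"]
m=arm.outline_of("wrist","lower_tub_c")[0]["mask"]
b=m&(p[...,0].astype(int)-p[...,2]>60); ys,xs=np.nonzero(b); print(xs.min(),xs.max(),ys.min(),ys.max())
r=rect(wrist_plane(d,s,np.c_[xs,ys],.065)); print(r)
ys,xs=np.nonzero(m);print("mask",rect(wrist_plane(d,s,np.c_[xs,ys],.065)))
# rails: long-edge direction from row-wise left/right border of blue
rows=range(100,160); L=[np.nonzero(b[y])[0].min() for y in rows]; Rr=[np.nonzero(b[y])[0].max()+1 for y in rows]
for e in (L,Rr):
    w=wrist_plane(d,s,np.c_[e,np.array(rows)+.5],.065); f=np.polyfit(w[:,0],w[:,1],1); print("edge yaw",np.degrees(np.arctan(f[0])),np.polyval(f,.6115))
print(s["ee_pos"],plan(s),s["time"])
R=np.array(s["tcp_rot"]);print(plan(s,r[0]/1000-R[:2,0]*.0007,None,None), R.round(4).tolist())
E
```

```text
159 211 142 193
(array([ 571.6, -108.3]), array([33.5, 44.7]), 36.7)
mask (array([ 573.2, -111.4]), array([36. , 54.8]), 35.9)Traceback (most recent call last):
  File "<stdin>", line 8, in <module>
    return umr_minimum(a, axis, None, out, keepdims, initial, where)
ValueError: zero-size array to reduction operation minimum which has no identity
```

Network picked the small look-alike; restrict to the one on the rack.

```bash
python3 - <<'E'
from h import *
s=arm.observe(); d=dict(np.load("w4.npz")); p=d["pixels"]
b=(p[...,0].astype(int)-p[...,2]>60); b[:, :245]=0; b[:,320:]=0; b[:85]=0; b[180:]=0
n,l,st,_=cv2.connectedComponentsWithStats(b.astype(np.uint8)); k=1+st[1:,4].argmax(); print(st[k]); b=l==k
ys,xs=np.nonzero(b)
r=rect(wrist_plane(d,s,np.c_[xs,ys]+.5,.065)); print(r)
rows=range(102,160); L=[np.nonzero(b[y])[0].min() for y in rows]; Rr=[np.nonzero(b[y])[0].max()+1 for y in rows]
for e in (L,Rr):
    w=wrist_plane(d,s,np.c_[e,np.array(rows)+.5],.065); f=np.polyfit(w[:,0],w[:,1],1); print("edge yaw",np.degrees(np.arctan(f[0])),np.polyval(f,.6115))
print(s["ee_pos"],plan(s),s["time"])
R=np.array(s["tcp_rot"]);print(plan(s,r[0]/1000-R[:2,0]*.0007), R.round(4).tolist())
E
```

```text
[ 258   98   55   69 3076]
(array([ 610.8, -204.8]), array([64.7, 50.2]), 4.1)
edge yaw 4.737229041307093 -0.18005881783032404
edge yaw 4.034368847523893 -0.2296425242252046
[ 0.55339241 -0.20371966  0.20337401] (array([0., 0., 0.]), None, np.float64(3.78)) 10.8167
(array([ 0.0565,  0.0049, -0.    ]), None, np.float64(3.78)) [[0.9978, 0.0659, -0.0003], [0.0659, -0.9978, 0.0003], [-0.0003, -0.0004, -1.0]]
```

Request:
{"fn": "play_rows", "kwargs": {
  "deltas": [
    [0.01,0.002,0,-0.4],
    [0.03,0.003,0,-0.4],
    [0.048,0.0045,0.01,-0.4],
    [0.0565,0.0045,0.03,-0.4],
    [0.0565,0.0045,0.055,-0.4],
    [0.0565,0.0045,0.075,-0.4],
    [0.0565,0.0045,0.09,-0.4],
    [0.0565,0.0045,0.1,-0.4],
    [0.0565,0.0045,0.108,-0.4],
    [0.0565,0.0045,0.108,-0.4]
  ]
}}

```text
time: 11.65
ee_pos: [0.6092, -0.205, 0.0939]
tcp_rot: [[0.997, 0.072, -0.002], [0.072, -0.997, 0.001], [-0.002, -0.002, -1.0]]
contact_force: [0.0, 0.8, -3.5]
width: 0.0489
grasp_force: 43.3
```

```bash
python3 - <<'E'
from h import *
arm.capture("top");arm.capture("top")
s=arm.observe(); print(s["ee_pos"],s["contact_force"],s["time"],plan(s,(.6108-.0007,-.2046),.0795,4.2))
E
```

```text
[ 0.61045621 -0.20597301  0.09636675] [ 1.97532476e-02  1.59257108e-03 -3.83481199e+00] 11.75 (array([-0.0003, -0.0014,  0.0169]), np.float64(-0.1), np.float64(4.08))
```

Request:
{"fn": "play_rows", "kwargs": {
  "deltas": [
    [0,-0.001,0.005,0],
    [0,-0.001,0.009,0],
    [0,-0.001,0.012,0],
    [0,-0.001,0.014,0],
    [0,-0.001,0.0155,0],
    [0,-0.001,0.017,0],
    [0,-0.001,0.018,0],
    [0,-0.001,0.019,0],
    [0,-0.001,0.02,0],
    [0,-0.001,0.02,0]
  ]
}}

```text
time: 12.58
ee_pos: [0.6105, -0.205, 0.0777]
tcp_rot: [[0.997, 0.071, 0.001], [0.071, -0.997, -0.0], [0.001, 0.0, -1.0]]
contact_force: [-3.7, 1.8, 6.7]
width: 0.0485
grasp_force: 44.3
```

Request:
{"fn": "play_rows", "kwargs": {
  "deltas": [
    [-0.0005,0,0,0],
    [-0.001,0,0.0005,0],
    [-0.0015,0,0.001,0],
    [-0.0015,0.0005,0.0015,0],
    [-0.0015,0.0005,0.002,0],
    [-0.0015,0.0005,0.0025,0],
    [-0.0015,0.0005,0.003,0],
    [-0.0015,0.0005,0.003,0],
    [-0.0015,0.0005,0.003,0],
    [-0.0015,0.0005,0.003,0]
  ]
}}

```text
time: 13.42
ee_pos: [0.6106, -0.2052, 0.0775]
tcp_rot: [[0.997, 0.071, 0.004], [0.071, -0.997, 0.001], [0.004, -0.0, -1.0]]
contact_force: [-5.3, 5.0, 17.8]
width: 0.0487
grasp_force: 45.4
```

Request:
{"fn": "play_rows", "kwargs": {
  "deltas": [
    [0,0,-0.002,0],
    [0,0,-0.003,0],
    [0,0,-0.003,0],
    [0,0,-0.003,0],
    [0,0,-0.003,0],
    [0,0,-0.003,0],
    [0,0,-0.015,0],
    [0,0,-0.045,0],
    [0,0,-0.08,0],
    [0,0,-0.1,0]
  ],
  "hand": 0.075
}}

```text
time: 14.25
ee_pos: [0.6098, -0.2063, 0.1773]
tcp_rot: [[0.997, 0.071, 0.004], [0.071, -0.997, -0.002], [0.004, 0.003, -1.0]]
contact_force: [0.4, -0.1, 1.2]
width: 0.0748
grasp_force: 0.0
```

Request:
{"fn": "play_rows", "kwargs": {
  "deltas": [
    [-0.01,-0.03,0,0],
    [-0.02,-0.06,0,0],
    [-0.03,-0.09,0,0],
    [-0.04,-0.11,0,0],
    [-0.05,-0.12,0.01,0],
    [-0.05,-0.12,0.02,0],
    [-0.05,-0.12,0.02,0],
    [-0.05,-0.12,0.02,0],
    [-0.05,-0.12,0.02,0],
    [-0.05,-0.12,0.02,0]
  ]
}}

```text
time: 15.08
ee_pos: [0.5508, -0.0903, 0.1532]
tcp_rot: [[0.998, 0.07, 0.001], [0.07, -0.998, -0.0], [0.001, 0.001, -1.0]]
contact_force: [-0.4, -0.0, 1.1]
width: 0.0747
grasp_force: 0.0
```

```bash
python3 - <<'E'
from h import *
s=arm.observe(); d=arm.capture("wrist"); np.savez("w5.npz",**d); p=d["pixels"]
print(s["ee_pos"],plan(s),s["time"])
import json; np.savez("s5.npz",ee_pos=s["ee_pos"],tcp_rot=s["tcp_rot"])
o=arm.outline_of("wrist","upper_tub_c")[0]; print(o["conf"],o["bbox"])
x,y,w,h=map(int,o["bbox"]); x0=max(0,x-35);y0=max(0,y-35); c=p[y0:y0+h+70,x0:x0+w+90]; k=min(800/c.shape[1],600/c.shape[0]); print(x0,y0,k)
cv2.imwrite("pics/c5.png",cv2.resize(c,None,fx=k,fy=k,interpolation=cv2.INTER_CUBIC)[:600,:800])
E
```

```text
[ 0.55084379 -0.09034715  0.15324698] (array([0., 0., 0.]), None, np.float64(4.01)) 15.0833
0.94 [394.3, 106.5, 86.6, 96.9]
359 71 3.6144578313253013
```

View pics/c5.png

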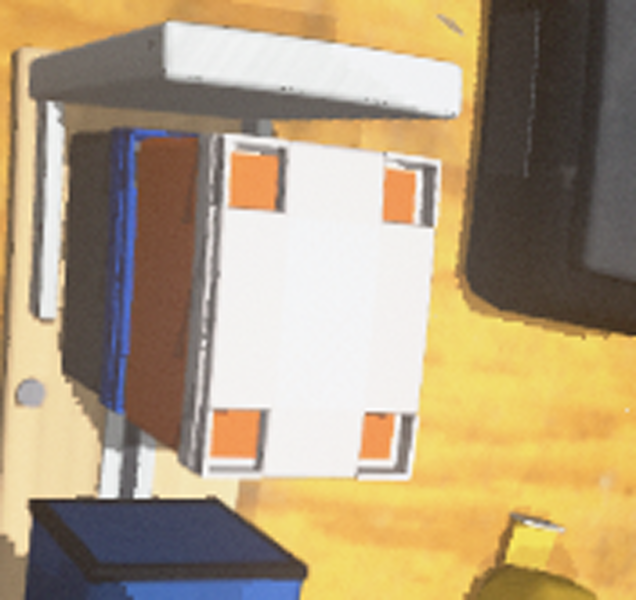

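Request:
{"fn": "play_rows", "kwargs": {
  "deltas": [
    [-0.01,0.01,-0.02,-7],
    [-0.02,0.025,-0.04,-14],
    [-0.03,0.04,-0.05,-21],
    [-0.04,0.055,-0.05,-28],
    [-0.05,0.07,-0.05,-35],
    [-0.06,0.085,-0.05,-42],
    [-0.07,0.1,-0.05,-49],
    [-0.0795,0.119,-0.05,-56],
    [-0.0795,0.119,-0.05,-63],
    [-0.0795,0.119,-0.05,-70]
  ]
}}

```text
time: 16.02
ee_pos: [0.4789, -0.2152, 0.203]
tcp_rot: [[0.271, 0.963, 0.0], [0.963, -0.271, -0.0], [-0.0, 0.001, -1.0]]
contact_force: [0.5, -0.3, 0.1]
width: 0.075
grasp_force: 0.0
```

Request:
{"fn": "play_rows", "kwargs": {
  "deltas": [
    [0,0,0,-7],
    [0,0,0,-14],
    [0,0,0,-21],
    [0,0,0,-28],
    [0,0,0,-32],
    [0,0,0,-32],
    [0,0,0,-32],
    [0,0,0,-32],
    [0,0,0,-32],
    [0,0,0,-32]
  ],
  "hand": 0.05
}}

```text
time: 16.85
ee_pos: [0.4792, -0.2138, 0.2026]
tcp_rot: [[-0.276, 0.961, 0.0], [0.961, 0.276, 0.0], [-0.0, 0.0, -1.0]]
contact_force: [0.7, 0.4, -1.0]
width: 0.0502
grasp_force: 0.0
```

```bash
python3 - <<'E'
from h import *
d=dict(np.load("w5.npz")); s5=dict(np.load("s5.npz"))
uv=np.array([(212,135),(441,158),(411,478),(200,474)])/3.6145+[359,71]
for z in (.1155,.120): print(z,rect(wrist_plane(d,s5,uv,z)))
s=arm.observe(); d=arm.capture("wrist"); np.savez("w6.npz",**d); p=d["pixels"]
print(s["ee_pos"],plan(s),s["time"],s["q"])
for o in arm.outline_of("wrist","knob")[:2]:
    print(o["conf"],o["bbox"]); ys,xs=np.nonzero(o["mask"]); print(rect(wrist_plane(d,s,np.c_[xs,ys]+.5,.103)))
cv2.imwrite("pics/w6.png",cv2.resize(p,(800,600)))
E
```

```text
0.1155 (array([ 608.6, -204. ]), array([65.8, 52.4]), 4.9)
0.12 (array([ 609.2, -201.1]), array([64.3, 51.3]), 4.3)
[ 0.47916538 -0.21376344  0.20262935] (array([0., 0., 0.]), None, np.float64(106.03)) 16.85 [-3.64354454e+01 -2.80977056e+00  1.07605977e+02  1.25909216e-03
  7.52027557e+01 -5.24609493e+01]
0.72 [380.1, 1.6, 100.7, 64.2]
(array([563.2, -14.3]), array([102. ,  71.1]), 11.3)
0.58 [268.8, 169.1, 26.3, 63.6]
(array([ 481.1, -210.9]), array([22.2, 56.7]), 16.0)
```

View pics/w6.png

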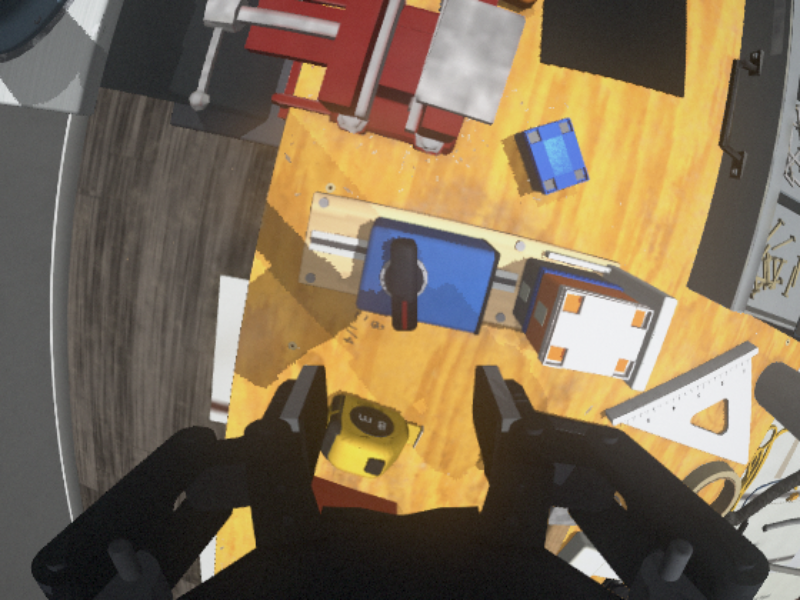

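Request:
{"fn": "play_rows", "kwargs": {
  "deltas": [
    [-0.001,0.0027,0.02,0],
    [-0.001,0.0027,0.045,0],
    [-0.001,0.0027,0.07,0],
    [-0.001,0.0027,0.09,0],
    [-0.001,0.0027,0.105,0],
    [-0.001,0.0027,0.115,0],
    [-0.001,0.0027,0.121,0],
    [-0.001,0.0027,0.124,0],
    [-0.001,0.0027,0.124,0],
    [-0.001,0.0027,0.124,0]
  ]
}}

```text
time: 17.78
ee_pos: [0.4827, -0.2144, 0.0795]
tcp_rot: [[-0.277, 0.961, 0.001], [0.961, 0.277, -0.001], [-0.001, 0.001, -1.0]]
contact_force: [-0.1, 0.0, 0.7]
width: 0.0503
grasp_force: 0.0
```

Request:
{"fn": "play_rows", "kwargs": {
  "deltas": [
    [0,0,0,0],
    [0,0,0,0],
    [0,0,0,0],
    [0,0,0,0],
    [0,0,0,0],
    [0,0,0,0],
    [0,0,0,0],
    [0,0,0,0],
    [0,0,0,0],
    [0,0,0,0]
  ],
  "hand": 0.005,
  "squeeze": 80
}}

```text
time: 18.62
ee_pos: [0.482, -0.2139, 0.0786]
tcp_rot: [[-0.277, 0.961, -0.0], [0.961, 0.277, 0.0], [0.0, -0.0, -1.0]]
contact_force: [-0.6, 0.9, 0.0]
width: 0.0046
grasp_force: 0.0
```

```bash
python3 - <<'E'
from h import *
s=arm.observe(); d=arm.capture("wrist"); p=d["pixels"]; print(s["width"],s["grasp_force"],s["ee_pos"])
np.savez("w7.npz",**d)
cv2.imwrite("pics/w7.png",cv2.resize(p[100:420,140:440],None,fx=1.87,fy=1.87))
E
```

```text
0.004594029685582811 0.0 [ 0.48201612 -0.21392199  0.07855384]
```

View pics/w7.png

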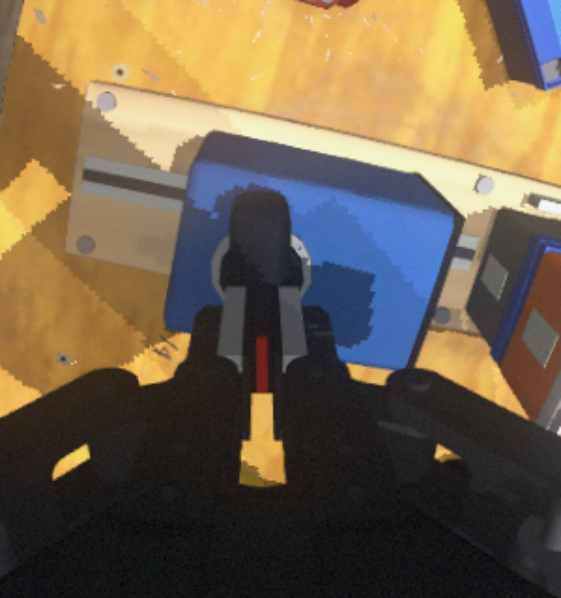

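```bash
cat >> h.py <<'E'
def wproj(d,s,X):
    H=np.linalg.inv(d["hand_eye"]); R=np.array(s["tcp_rot"]); T=(np.atleast_2d(X)-s["ee_pos"])@R
    c=T@H[:3,:3].T+H[:3,3]; th=np.arctan2(np.linalg.norm(c[:,:2],axis=1),c[:,2]); n=c[:,:2]/np.linalg.norm(c[:,:2],axis=1)[:,None]
    return d["K"][:2,2]+n*th[:,None]*d["K"][0,0]
E
python3 - <<'E'
from h import *
d=dict(np.load("w7.npz")); s=arm.observe(); R=np.array(s["tcp_rot"]); e=s["ee_pos"]
f=lambda X:np.round((wproj(d,s,X)-[140,100])*1.87).astype(int).tolist()
for n,t in dict(tip=(0,0,0),tipfront=(.011,0,0),grasp=(.011,.0025,-.0187),up=(.011,.0025,-.04)).items(): print(n,f(e+R@np.array(t)))
for z in (.103,.079):
  for a in (-28,0,28): print(z,a,[f(np.array([.482,-.214,z])+a/1000*np.array([-.276,.961,0])+b/1000*np.array([.961,.276,0])) for b in (-8,8)])
print(s["tau"],s["ft_torque"])
E
```

```text
tip [[261, 281]]
tipfront [[261, 246]]
grasp [[270, 271]]
up [[271, 306]]
0.103 -28 [[[232, 404]], [[288, 404]]]
0.103 0 [[[230, 318]], [[291, 318]]]
0.103 28 [[[228, 217]], [[293, 217]]]
0.079 -28 [[[235, 361]], [[285, 361]]]
0.079 0 [[[234, 281]], [[287, 281]]]
0.079 28 [[[233, 192]], [[288, 192]]]
[-6.98302083e-04 -3.31906950e+01 -2.83306789e+01 -2.05342576e-04
  6.27087993e-04  1.69995133e-05] [0.02350132 0.07336999 0.041671  ]
```

```bash
python3 - <<'E'
from h import *
d=dict(np.load("w7.npz")); s=arm.observe(); R=np.array(s["tcp_rot"]); e=s["ee_pos"]
for z in (0,-.01,-.02,-.03,-.04,-.06):
  print(z,[np.round(wproj(d,s,e+R@np.array((x,y,z)))/.7).astype(int).tolist() for x in (.011,-.011) for y in (.025,)], "w7 y/2=.0023:",np.round((wproj(d,s,e+R@np.array((.011,.0023,z)))-[140,100])*1.87).astype(int).tolist())
E
python3 -c "
import cv2
a=cv2.imread('pics/w6.png')[350:520,250:570]; cv2.imwrite('pics/c6.png',cv2.resize(a,None,fx=2.5,fy=2.5))"
```

```text
0 [[[463, 331]], [[461, 381]]] w7 y/2=.0023: [[268, 246]]
-0.01 [[[467, 340]], [[464, 393]]] w7 y/2=.0023: [[269, 259]]
-0.02 [[[471, 351]], [[467, 406]]] w7 y/2=.0023: [[269, 273]]
-0.03 [[[475, 363]], [[471, 420]]] w7 y/2=.0023: [[270, 289]]
-0.04 [[[480, 376]], [[475, 435]]] w7 y/2=.0023: [[270, 306]]
-0.06 [[[491, 408]], [[484, 472]]] w7 y/2=.0023: [[272, 349]]
```

View pics/c6.png

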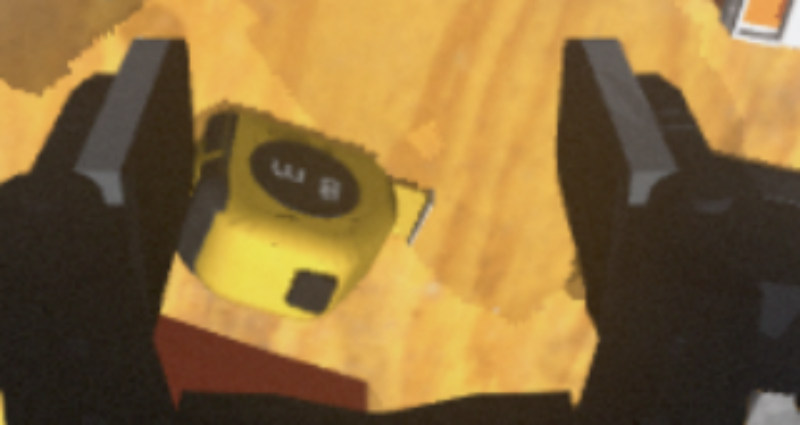

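Request:
{"fn": "play_rows", "kwargs": {
  "deltas": [
    [0,0,0,0],
    [0,0,0,0],
    [0,0,0,0],
    [0,0,0,0],
    [0,0,0.005,0],
    [0,0,0.01,0],
    [0,0,0.014,0],
    [0,0,0.018,0],
    [0,0,0.021,0],
    [0,0,0.023,0]
  ],
  "hand": 0.045
}}

```text
time: 19.5
ee_pos: [0.4817, -0.2137, 0.0549]
tcp_rot: [[-0.277, 0.961, -0.001], [0.961, 0.277, 0.001], [0.001, -0.001, -1.0]]
contact_force: [-0.2, 1.2, -0.6]
width: 0.045
grasp_force: 0.0
```

Request:
{"fn": "play_rows", "kwargs": {
  "deltas": [
    [0,0,0,0],
    [0,0,0,0],
    [0,0,0,0],
    [0,0,0,0],
    [0,0,0,0],
    [0,0,0,0],
    [0,0,0,0],
    [0,0,0,0],
    [0,0,0,0],
    [0,0,0,0]
  ],
  "hand": 0.005,
  "squeeze": 80
}}

```text
time: 20.33
ee_pos: [0.4825, -0.214, 0.0559]
tcp_rot: [[-0.277, 0.961, 0.001], [0.961, 0.277, -0.0], [-0.001, 0.001, -1.0]]
contact_force: [2.5, 0.4, 1.1]
width: 0.0144
grasp_force: 79.2
```

Request:
{"fn": "play_rows", "kwargs": {
  "deltas": [
    [0,0,0,-7],
    [0,0,0,-14],
    [0,0,0,-21],
    [0,0,0,-28],
    [0,0,0,-35],
    [0,0,0,-42],
    [0,0,0,-49],
    [0,0,0,-56],
    [0,0,0,-63],
    [0,0,0,-69]
  ]
}}

```text
time: 21.17
ee_pos: [0.4822, -0.2135, 0.0559]
tcp_rot: [[-0.997, 0.082, 0.0], [0.082, 0.997, 0.001], [-0.0, 0.001, -1.0]]
contact_force: [1.0, 3.1, 3.8]
width: 0.0145
grasp_force: 79.4
```

```bash
python3 - <<'E'
from h import *
arm.capture("top")
s=arm.observe(); print(s["ee_pos"],s["contact_force"],s["ft_torque"],s["width"],s["time"],s["q"],plan(s))
R=np.array(s["tcp_rot"]); a=np.radians(4.2); print(R.T@np.array([np.cos(a),np.sin(a),0]))
t=np.array([.6108,-.2046]); print("knob to tub along rack",(t-s["ee_pos"][:2])@[np.cos(a),np.sin(a)])
E
```

```text
[ 0.48220162 -0.21353159  0.05588774] [1.72134133 4.6378019  4.62652807] [ 0.61613276 -0.35755494  0.20805684] 0.014298735661275283 21.2167 [-3.62471616e+01  8.67915974e+00  1.12574880e+02  7.24096397e-02
  5.87698171e+01 -1.21766404e+02] (array([0., 0., 0.]), None, np.float64(175.48))
[-9.88445449e-01  1.51576539e-01  3.84477978e-04]
knob to tub along rack 0.12890715625218072
```

Request:
{"fn": "play_rows", "kwargs": {
  "deltas": [
    [-0.004,0.0006,0,0],
    [-0.009,0.0014,0,0],
    [-0.014,0.0021,0,0],
    [-0.019,0.0029,0,0],
    [-0.024,0.0037,0,0],
    [-0.029,0.0044,0,0],
    [-0.032,0.0049,0,0],
    [-0.034,0.0052,0,0],
    [-0.0355,0.0054,0,0],
    [-0.037,0.0057,0,0]
  ]
}}

```text
time: 22.05
ee_pos: [0.5182, -0.2111, 0.0559]
tcp_rot: [[-0.996, 0.088, -0.004], [0.088, 0.996, 0.001], [0.004, 0.001, -1.0]]
contact_force: [-6.8, 2.1, 8.8]
width: 0.0142
grasp_force: 80.1
```

Request:
{"fn": "play_rows", "kwargs": {
  "deltas": [
    [-0.0005,0.0001,0,0],
    [-0.001,0.0002,0,0],
    [-0.0015,0.0002,0,0],
    [-0.002,0.0003,0,0],
    [-0.0025,0.0004,0,0],
    [-0.003,0.0005,0,0],
    [-0.0035,0.0005,0,0],
    [-0.004,0.0006,0,0],
    [-0.0045,0.0007,0,0],
    [-0.005,0.0008,0,0]
  ]
}}

```text
time: 22.88
ee_pos: [0.5227, -0.2108, 0.0559]
tcp_rot: [[-0.996, 0.088, -0.005], [0.088, 0.996, 0.001], [0.005, 0.001, -1.0]]
contact_force: [-6.0, 2.3, 9.3]
width: 0.0145
grasp_force: 80.2
```

Request:
{"fn": "play_rows", "kwargs": {
  "deltas": [
    [-0.0005,0.0001,0,0],
    [-0.001,0.0002,0,0],
    [-0.0015,0.0002,0,0],
    [-0.002,0.0003,0,0],
    [-0.0025,0.0004,0,0],
    [-0.003,0.0005,0,0],
    [-0.0035,0.0005,0,0],
    [-0.004,0.0006,0,0],
    [-0.0045,0.0007,0,0],
    [-0.005,0.0008,0,0]
  ]
}}

```text
time: 23.72
ee_pos: [0.5254, -0.2106, 0.0558]
tcp_rot: [[-0.996, 0.087, -0.011], [0.087, 0.996, 0.001], [0.011, 0.0, -1.0]]
contact_force: [-18.0, 1.1, 17.0]
width: 0.014
grasp_force: 81.2
```

Request:
{"fn": "play_rows", "kwargs": {
  "deltas": [
    [-0.0003,0,0,0],
    [-0.0006,0.0001,0,0],
    [-0.0009,0.0001,0,0],
    [-0.0012,0.0002,0,0],
    [-0.0015,0.0002,0,0],
    [-0.0015,0.0002,0,0],
    [-0.0015,0.0002,0,0],
    [-0.0015,0.0002,0,0],
    [-0.0015,0.0002,0,0],
    [-0.0015,0.0002,0,0]
  ]
}}

```text
time: 24.55
ee_pos: [0.5254, -0.2106, 0.0558]
tcp_rot: [[-0.996, 0.087, -0.015], [0.087, 0.996, 0.002], [0.015, 0.001, -1.0]]
contact_force: [-22.4, 1.7, 20.4]
width: 0.0144
grasp_force: 81.7
```

Request:
{"fn": "play_rows", "kwargs": {
  "deltas": [
    [0,0,0,7],
    [0,0,0,14],
    [0,0,0,21],
    [0,0,0,28],
    [0,0,0,35],
    [0,0,0,42],
    [0,0,0,49],
    [0,0,0,56],
    [0,0,0,63],
    [0,0,0,70]
  ]
}}

```text
time: 25.38
ee_pos: [0.525, -0.2111, 0.0558]
tcp_rot: [[-0.254, 0.967, -0.016], [0.967, 0.254, 0.001], [0.005, -0.015, -1.0]]
contact_force: [-25.2, -0.8, 20.5]
width: 0.0144
grasp_force: 82.0
```

Request:
{"fn": "play_rows", "kwargs": {
  "deltas": [
    [0,0,0,3],
    [0,0,0,6],
    [0,0,0,8],
    [0,0,0,10],
    [0,0,0,11],
    [0,0,0,12],
    [0,0,0,12],
    [0,0,0,12],
    [0,0,0,12],
    [0,0,0,12]
  ]
}}

```text
time: 26.22
ee_pos: [0.5249, -0.2112, 0.0558]
tcp_rot: [[-0.058, 0.998, -0.017], [0.998, 0.058, -0.001], [0.0, -0.017, -1.0]]
contact_force: [-24.9, -0.9, 20.4]
width: 0.0143
grasp_force: 89.4
```

```bash
python3 - <<'E'
from h import *
s=arm.observe(); print(s["ee_pos"],s["contact_force"],s["ft_torque"],s["width"],s["time"],s["q"],plan(s))
E
```

```text
[ 0.52491699 -0.21117127  0.05581667] [-24.85004842  -0.89352842  20.36110645] [-0.06828814  3.82086359  1.68325329] 0.014292021064425682 26.2167 [-33.11573     13.95599926 106.35633223  -0.63095257  60.47407857
 -36.15108072] (array([0., 0., 0.]), None, np.float64(93.35))
```

Request:
{"fn": "play_rows", "kwargs": {
  "deltas": [
    [0,-0.001,0,0],
    [0,-0.002,-0.001,0],
    [0,-0.003,-0.001,0],
    [0,-0.0035,-0.002,0],
    [0,-0.0035,-0.002,0],
    [0,-0.0035,-0.002,0],
    [0,-0.0035,-0.002,0],
    [0,-0.0035,-0.002,0],
    [0,-0.0035,-0.002,0],
    [0,-0.0035,-0.002,0]
  ]
}}

```text
time: 27.05
ee_pos: [0.5249, -0.2112, 0.056]
tcp_rot: [[-0.057, 0.998, -0.007], [0.998, 0.057, -0.001], [-0.001, -0.007, -1.0]]
contact_force: [-5.5, -3.4, -1.1]
width: 0.0143
grasp_force: 86.9
```

Request:
{"fn": "play_rows", "kwargs": {
  "deltas": [
    [0,-0.001,0,0],
    [0,-0.001,0,0],
    [0,-0.001,0,0],
    [0,-0.001,0,0],
    [0,-0.001,-0.01,0],
    [0,-0.001,-0.03,0],
    [0,-0.001,-0.06,0],
    [0,-0.001,-0.09,0],
    [0,-0.001,-0.12,0],
    [0,-0.001,-0.14,0]
  ],
  "hand": 0.045
}}

```text
time: 27.88
ee_pos: [0.5278, -0.2115, 0.2023]
tcp_rot: [[-0.053, 0.999, 0.005], [0.999, 0.053, -0.003], [-0.003, 0.005, -1.0]]
contact_force: [0.1, -0.1, 0.0]
width: 0.0454
grasp_force: 0.0
```

```bash
python3 - <<'E'
from h import *
arm.capture("top"); s=arm.observe(); d=arm.capture("wrist"); p=d["pixels"]
print(s["ee_pos"],s["contact_force"],s["time"],plan(s))
for o in arm.outline_of("wrist","knob")[:2]:
    ys,xs=np.nonzero(o["mask"]); print(o["conf"],o["bbox"],rect(wrist_plane(d,s,np.c_[xs,ys]+.5,.103)))
cv2.imwrite("pics/w8.png",cv2.resize(p,(800,600)))
E
```

```text
[ 0.52966554 -0.21265626  0.20625162] [ 1.63188705 -0.34007987  2.95438168] 27.9333 (array([0., 0., 0.]), None, np.float64(93.04))
0.86 [259.2, 162.3, 28.2, 65.7] (array([ 525.2, -207.8]), array([24.1, 57.1]), 2.8)
```

View pics/w8.png

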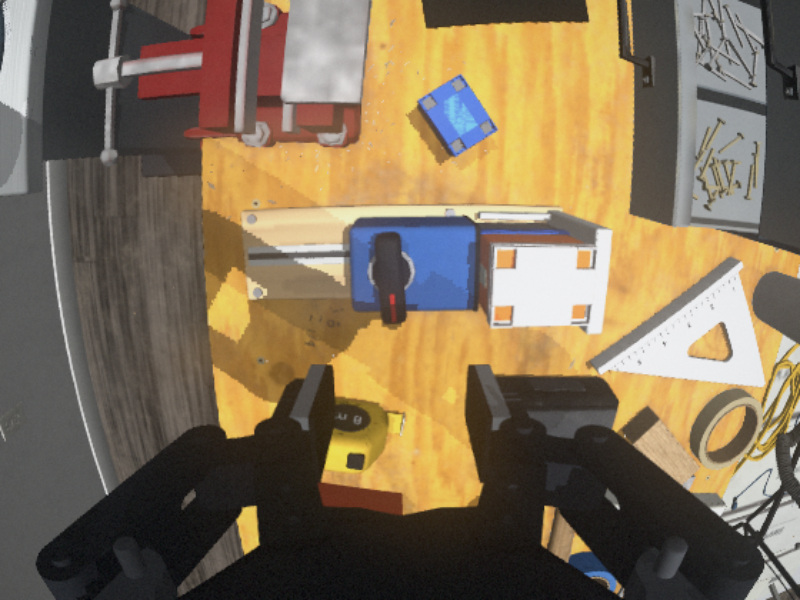

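```bash
python3 -c "
from cell import arm
print(arm.close_job())"
```

```text
the job is handed in; nothing more can be done
None
```

The orange tub is seated on the grey one, clamped snug against the end plate with the knob turned to its end of travel. The stop held still when I eased off the push; the job was handed in at about 28 s, and no verdict came back.

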